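Rebuild the two-tier spice carousel and hold the honey at the front

ROBOT

A 7-joint arm with a two-finger parallel gripper is mounted at the origin on a cart in front of the work surface, level with it; the furniture and walls round the work are solid. World frame = base frame: x ahead of the robot, y to its left, z up, the work surface at z = 0. Lengths are in m, angles in rad, forces in N, time in s.
With the tool pointing down it reaches from about 0.425 to 0.95 m from the base axis. Payload 4.7 kg.
Tool frame: the origin (TCP) lies between the finger pads, 19 mm behind the fingertips; this is the grasp point; z points along the fingers, y is the line along which they close (so a half turn about z gives the same grasp; the last joint's range is limited). The gripper opens to 85 mm and grips with 20 to 120 N. Pads are 22 mm wide; open, the fingers measure 114 mm over their backs; the gripper's body (76 mm by 85 mm) begins 54 mm behind the grasp point. The pads swing forward as they close: fully open they stand 13 mm farther back than shut.
Start: joints at [1.199, 0.469, -0.049, 1.532, 0.024, 1.141, -0.082], TCP at [0.227, -0.636, 0.25] pointing down, gripper open.
Joint ranges: [-2.59, 2.59], [-0.33, 1.99], [-1.39, 1.29], [0.1, 2.45], [-1.04, 4.18], [0.21, 1.99], [-2.66, 2.66]. Speed limits (rad/s): [2.57, 2.57, 3.14, 3.14, 3.14, 3.14, 3.14].

INTERFACE

Orientations are given as a 3x3 rotation matrix whose columns are the frame's x, y, z axes.
In Python, from rig import * gives the robot as it stands. Calls block until the motion is done:
- movep(position, orientation): joint-space move of the TCP to a pose.
- move_l(position, attitude=None, feed=0.15, until_force=None): straight line of the TCP; attitude=None keeps the orientation; feed is the mean speed in m/s. With until_force (N) it stops when the force on the tool has changed by that much, and returns True; else False.
- move_joints(angles): joint-space move.
- command_gripper(opening, newtons=None): finger opening in m; newtons is the grip in N (None keeps the last); returns when the fingers have stopped.
- sleep(seconds).
- inverse_kinematics(position, orientation): joint angles nearest the present ones, or None.
- sense(): the state.
- camera(name): name is "scene" or "side" or "wrist"; returns (picture, depth): 420x560x3 uint8, red, green, blue; 420x560 float32, m along the optical axis (not along the pixel's ray), 0 where there is no reading.
- camera_params(name): a dict with "K" (3x3 intrinsics, pixels), "position" and "rotation" of the camera in the world; the wrist camera has in their place "tool_from_camera" (4x4, takes a point from camera to tool coordinates, whose origin is the TCP and whose axes are the flange's). Camera axes: x right, y down, z forward; pixel columns grow to the right and rows downward; lengths in m; the calibration is good to about 2 mm. A picture is of the moment at which its call begins: read the wrist's pose just before it. camera_params takes no time and is no camera call.
A pose or a line that the arm cannot do raises Unreachable and nothing moves.
- finish_job(): hands the job in; it is judged then, once.
The state is a dict: "time_s": time; "joint_pos": joint angles; "qd": joint speeds; "joint_efforts": joint torques, N m; "position": TCP position; "tcp_rot": TCP orientation; "wrist_force": force on the tool from outside, world axes, zero at the start; "ft_torque": the same for the moment, N m; "finger_gap": finger opening in m; "gripper_force": force on a finger pad.
Only numpy, scipy, OpenCV 4.12 (cv2) and the standard library are available. Lean on these libraries where they do the work, as an engineer would, in place of code of your own. Each camera call takes 0.05 s, during which the arm holds its last target. There are 200 camera calls.

TASK

Put the loose round upper shelf back on the spice carousel, fully down over its centre post, and stand the salt shaker upright on that shelf. Then, gripping the top of the centre post and not touching any of the jars below, turn the carousel until the one wide jar (the honey) stands at the front, squarely on the robot's side nearest the worktop's near edge. Finish still gripping the post, holding the turntable still there so that it cannot swing away while the honey is taken; leave the things around it alone.

Things in the scene. Friction and masses are not known exactly. Their poses are not given: they have to be found in the camera images.
- foot: fixed wooden foot of the carousel, a round disc 184 mm across; origin at the centre of its underside on the worktop, on the carousel's vertical turning axis. Its axes stay parallel to the world's; it does not turn.
- front (a point): point on the carousel's front, 100 mm from the turning axis straight towards -x (the robot's side), at the height of the tray's floor (26 mm above the worktop); fixed, does not turn. The honey jar's centre must come here.
- turntable: turning part: wooden tray 280 mm across with a low rim, one piece with the steel centre post. Origin on the turning axis at the tray's underside, 16 mm above the worktop; z up, x and y turn with it. Tray floor 10 mm, rim top 24 mm, post's shelf flange (60 mm across) 124 mm above the origin. Turns both ways without stops, light drag (0.06 N m, plus 0.25 N m per rad/s), stays where it is left.
- post_top (a point): rounded top end of the plain round centre post, 16 mm thick, on the turning axis, 211 mm above the worktop; it rises 71 mm above the flange. With the shelf seated its upper 35 mm stand free above the shelf's sleeve.
- upper_shelf: loose round wooden shelf, 186 mm across, board 8 mm thick, rim 4 mm wide up to 16 mm; in its middle an upright steel sleeve, outer diameter 34 mm, ending 36 mm above the underside, with a 21 mm hole through sleeve and board. About 0.4 kg. Origin: centre of underside, z up. Starts flat on the worktop, sleeve up; seated, its underside is 140 mm above the worktop.
- salt: salt shaker, 44 mm across its body (round), 90 mm tall, narrower domed cap 34 mm across above 74 mm; about 0.14 kg. Origin at the centre of its underside, z up. At the start it stands on the worktop. On the shelf there is room for it between sleeve and rim with its centre 42 to 65 mm from the post; the farther out, the more room stays for fingers at the post.
- honey_jar: the one wide jar on the turntable, 65 mm across, 100 mm tall, flat wide lid, about 0.5 kg. Loose on the tray, its centre 100 mm from the turning axis, in one of four places a quarter turn apart. Origin at the centre of its underside.
- spice_1: slim spice jar, 44 mm across, 105 mm tall, about 0.2 kg, loose on the tray 100 mm from the turning axis. Origin at the centre of its underside.
- spice_2: slim spice jar, 46 mm across, 106 mm tall, about 0.2 kg, loose on the tray 100 mm from the turning axis. Origin at the centre of its underside.
- spice_3: slim spice jar, 44 mm across, 105 mm tall, about 0.2 kg, loose on the tray 100 mm from the turning axis. Origin at the centre of its underside.
- pepper: bystander: tall pepper mill, 58 mm across, 170 mm tall, beyond the carousel. Origin at the centre of its underside.
- oats: bystander: lidded canister, 87 mm across, 105 mm tall, beyond the carousel. Origin at the centre of its underside.
- mug: bystander: mug, 86 mm across without its handle, 90 mm tall, left of the carousel. Origin under the middle of its 123 mm length, handle included.

How it is judged:
By the outcome, as a careful person would: the job done as asked, in the order asked, and still so for the second after the job is handed in, while the arm keeps its last pose, push and grip.
It also fails if it takes over 72 s, if anything falls off the work surface, if the arm or the gripper's body presses on something with over 40 N, if the wrist force passes 120 N, or if a joint passes its speed limit or range.

## Working session

There is one attempt and no reset: what is moved stays moved. The work goes in short steps, each a Python script; the robot and the scene stay as the last script left them, time stands still between calls to the robot, and variables do not carry over. Pictures are saved under pics/ and viewed, at most 10 in all, crops included, and the job is handed in when it is done.

```bash
mkdir -p pics; python3 - <<'E'
from rig import *
import cv2,numpy as np
for n in("scene","side"):
    im,d=camera(n);p=camera_params(n)
    np.savez(f"{n}0.npz",im=im,d=d,K=p["K"],t=p["position"],R=p["rotation"])
    cv2.imwrite(f"pics/{n}0.png",im[:,:,::-1]); print(n,p)
print(sense())
print(camera_params("wrist"))
E
```

```text
scene {'K': array([[470.60340647,   0.        , 276.67010877],
       [  0.        , 470.60340647, 209.0463661 ],
       [  0.        ,   0.        ,   1.        ]]), 'position': array([ 1.73488505, -0.04827523,  1.0375538 ]), 'rotation': array([[ 0.1157659 ,  0.62131994, -0.77495793],
       [ 0.99315538, -0.08459057,  0.08054079],
       [-0.01551254, -0.77897752, -0.62685994]])}
side {'K': array([[472.31284945,   0.        , 274.90014508],
       [  0.        , 472.31284945, 211.4953574 ],
       [  0.        ,   0.        ,   1.        ]]), 'position': array([ 0.5265295 , -0.83908898,  0.98564314]), 'rotation': array([[ 0.99486597, -0.0680248 ,  0.07492881],
       [-0.1011957 , -0.67646651,  0.72948782],
       [ 0.00106357, -0.73332509, -0.67987733]])}
{'time_s': 0.1, 'joint_pos': array([ 1.19913788,  0.46938059, -0.04859885,  1.53356421,  0.02407051,
        1.14098046, -0.08228467]), 'qd': array([-5.31548552e-05, -4.40355535e-03,  1.09295585e-03, -3.13182398e-03,
        1.80112511e-03,  1.37367328e-03, -8.77289178e-04]), 'joint_efforts': array([ 2.14907850e-04, -5.11512816e+
[... 351 characters left out ...]
'wrist_force': array([0.05067768, 0.42637021, 0.41033904]), 'ft_torque': array([ 0.02089889, -0.02530082, -0.00420974]), 'gripper_force': 0.0, 'finger_gap': 0.08551326783533195}
{'K': array([[296.11659853,   0.        , 277.4608229 ],
       [  0.        , 296.11659853, 212.85144401],
       [  0.        ,   0.        ,   1.        ]]), 'tool_from_camera': array([[-5.88299297e-04, -9.61331604e-01, -2.75392814e-01,
         7.01522705e-02],
       [ 9.99998988e-01, -9.22177611e-04,  1.08288875e-03,
         7.30039843e-04],
       [-1.29497626e-03, -2.75391898e-01,  9.61331174e-01,
        -1.24758546e-01],
       [ 0.00000000e+00,  0.00000000e+00,  0.00000000e+00,
         1.00000000e+00]])}
```

View pics/scene0.png

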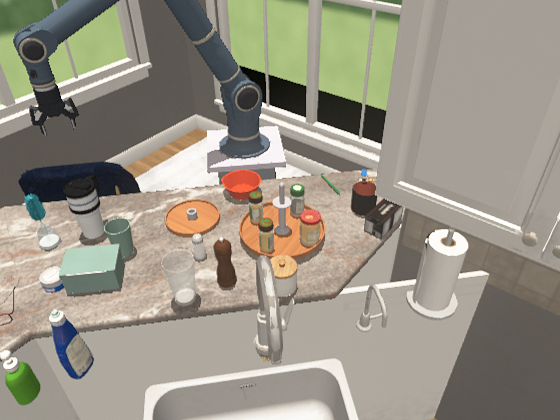

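View pics/side0.png

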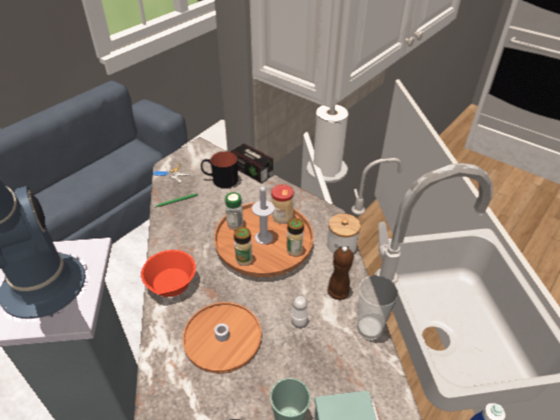

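The scene view shows the shelf at about (192,217), the salt at (199,247) and the post top at (282,185). The honey, with its red lid, is at (311,217). The side view has the same things at (222,335), (300,310), (263,187) and (283,192). Next I'll measure them from the depth images.

```bash
cat > h.py <<'E'
import numpy as np,cv2
from scipy.optimize import least_squares
def cloud(im,d,K,R,t):
    v,u=np.mgrid[:d.shape[0],:d.shape[1]]
    c=np.stack([(u-K[0,2])/K[0,0]*d,(v-K[1,2])/K[1,1]*d,d],-1)
    P=c@R.T+t; P[d<=0]=np.nan
    return P
def load(n):
    z=np.load(n+"0.npz"); return cloud(z["im"],z["d"],z["K"],z["R"],z["t"]),z["im"]
def circ(p,r0=None):
    c0=p.mean(0)
    f=(lambda q:np.hypot(*(p-q[:2]).T)-r0) if r0 else (lambda q:np.hypot(*(p-q[:2]).T)-q[2])
    s=least_squares(f,[*c0] if r0 else [*c0,.05],loss="soft_l1",f_scale=.002)
    return s.x,np.sqrt(np.mean(s.fun**2))
E
python3 - <<'E'
from h import *
for n,pts in (("scene",dict(shelf=(175,222),salt=(199,240),post=(282,186),honey=(311,215),jA=(256,196),jB=(298,190),jC=(266,222))),("side",dict(shelf=(200,340),sleeve=(222,330),salt=(300,300),post=(263,190),honey=(283,191),jA=(242,233),jB=(233,199),jC=(296,224),mill=(342,255),oats=(345,225),bowl=(150,275)))):
    P,im=load(n)
    for k,(u,v) in pts.items(): print(n,k,P[v,u].round(4))
    # height map rendering
    z=P[...,2]; print(np.nanpercentile(z[225:235,:40] if n=="scene" else z[300:320,170:180],50))
E
```

```text
scene shelf [ 0.4837 -0.2662  0.0068]
scene salt [ 0.6657 -0.1745  0.0786]
scene post [0.5975 0.0874 0.2046]
scene honey [0.6471 0.1696 0.123 ]
scene jA [0.5385 0.0106 0.1303]
scene jB [0.5267 0.1478 0.1316]
scene jC [0.6744 0.0294 0.134 ]
-0.0007988713511793977
side shelf [ 0.4135 -0.213   0.0048]
side sleeve [ 0.4664 -0.1976  0.0151]
side salt [ 0.6526 -0.1848  0.0905]
side post [0.5905 0.0827 0.2044]
side honey [0.6529 0.1687 0.1231]
side jA [0.5296 0.0047 0.1327]
side jB [0.5116 0.1397 0.1308]
side jC [0.6702 0.0252 0.1309]
side mill [ 0.7596 -0.1146  0.1563]
side oats [0.8094 0.0522 0.0873]
side bowl [ 0.2823 -0.0157  0.0218]
-0.0008790409856305192
```

```bash
python3 - <<'E'
from h import *
A={n:load(n)[0].reshape(-1,3) for n in("scene","side")}
def sel(n,c,r,z0,z1):
    P=A[n];m=(np.hypot(P[:,0]-c[0],P[:,1]-c[1])<r)&(P[:,2]>z0)&(P[:,2]<z1);return P[m]
for nm,c,r,z0,z1,rr in [("salt",(.658,-.179),.04,.01,.065,.022),("shelfrim",(.475,-.2),.12,.013,.02,None),("sleeve",(.475,-.2),.03,.02,.034,.017),("post",(.594,.085),.02,.185,.205,.008),("flange",(.594,.085),.045,.132,.146,None),("tray",(.594,.085),.16,.036,.045,None),("honey",(.65,.17),.05,.03,.105,.0325),("honeylid",(.65,.17),.05,.11,.125,.0325)]:
    both=[]
    for n in A:
        p=sel(n,c,r,z0,z1); both.append(p)
        print(nm,n,len(p), *( (circ(p[:,:2],rr)[0].round(4),round(circ(p[:,:2],rr)[1],4),p[:,2].max().round(4)) if len(p)>8 else ()))
    p=np.vstack(both);print("   both",circ(p[:,:2],rr)[0].round(4))
for nm,c in [("jA",(.534,.008)),("jB",(.52,.144)),("jC",(.672,.027)),("mill",(.765,-.105)),("honey",(.65,.17)),("salt",(.658,-.179)),("post",(.594,.085))]:
    for n in A:
        p=sel(n,c,.05,.09 if nm!="post" else .19,.22);p=p[p[:,2]>p[:,2].max()-.008];print(nm,n,p.mean(0).round(4),len(p))
E
```

```text
salt scene 181 [ 0.6513 -0.1827] 0.0025 0.0647
salt side 248 [ 0.6527 -0.1773] 0.0021 0.0648
   both [ 0.652  -0.1782]
shelfrim scene 148 [ 0.4687 -0.2095  0.0897] 0.0267 0.0199
shelfrim side 417 [ 0.4645 -0.2084  0.0903] 0.0235 0.0199
   both [ 0.4654 -0.2086  0.0902]
sleeve scene 57 [ 0.4691 -0.2101] 0.004 0.034
sleeve side 93 [ 0.4641 -0.2087] 0.0036 0.034
   both [ 0.4668 -0.2092]
post scene 27 [0.5909 0.0845] 0.0019 0.2046
post side 41 [0.5882 0.088 ] 0.001 0.205
   both [0.5893 0.0872]
flange scene 173 [0.5899 0.0857 0.0226] 0.007 0.146
flange side 247 [0.5887 0.0872 0.0227] 0.0069 0.1458
   both [0.5892 0.0865 0.0226]
tray scene 353 [0.5936 0.084  0.133 ] 0.0331 0.045
tray side 567 [0.5878 0.0851 0.1346] 0.0309 0.0449
   both [0.5889 0.0849 0.1344]
honey scene 422 [0.6494 0.167 ] 0.0041 0.1049
honey side 428 [0.6496 0.1693] 0.0034 0.105
   both [0.6496 0.1686]
honeylid scene 254 [0.6498 0.1651] 0.0118 0.1249
honeylid side 232 [0.6501 0.1684] 0.0116 0.1249
   both [0.6503 0.1675]
jA scene [0.5324 0.0079 0.1298] 82
jA side [0.5281 0.0073 0.1308] 171
jB scene [0.5151 0.1473 0.131 ] 71
jB side [0.5101 0.1458 0.1313] 148
jC scene [0.6721 0.0271 0.1305] 98
jC side [0.6676 0.0276 0.1307] 162
mill scene [ 0.7702 -0.1041  0.1667] 15
mill side [ 0.765  -0.1051  0.1673] 20
honey scene [0.6533 0.1651 0.1229] 227
honey side [0.6476 0.1653 0.1252] 201
salt scene [ 0.6574 -0.1782  0.0906] 3
salt side [ 0.652  -0.1826  0.0908] 17
post scene [0.5925 0.085  0.2081] 13
post side [0.5884 0.0837 0.2077] 22
```

```bash
cat >> h.py <<'E'
def Rz(yaw):
    c,s=np.cos(yaw),np.sin(yaw); return np.array([[c,s,0],[s,-c,0],[0,0,-1.]])
def wrist(tag):
    from rig import sense,camera,camera_params
    s=sense();im,d=camera("wrist");p=camera_params("wrist");T=p["tool_from_camera"]
    R=s["tcp_rot"]@T[:3,:3];t=s["tcp_rot"]@T[:3,3]+s["position"]
    cv2.imwrite(f"pics/{tag}.png",im[:,:,::-1]);np.savez(tag+"0.npz",im=im,d=d,K=p["K"],R=R,t=t)
    return cloud(im,d,p["K"],R,t).reshape(-1,3)
def fit(P,c,r,z0,z1,rr=None):
    m=(np.hypot(P[:,0]-c[0],P[:,1]-c[1])<r)&(P[:,2]>z0)&(P[:,2]<z1);p=P[m]
    if len(p)<8:return len(p)
    a,b=circ(p[:,:2],rr);return a.round(4),round(b,4),len(p),p[:,2].max().round(4),p[:,:2].mean(0).round(4)
E
python3 - <<'E'
from rig import *
from h import *
for k in range(-6,7):
    y=k*np.pi/6;o=[]
    for pos in((.467,-.209,.15),(.652,-.18,.06),(.5895,.0865,.2),(.5895,.0265,.21)):
        q=inverse_kinematics(pos,Rz(y)); o.append(None if q is None else np.round(q,2)[[0,6]].tolist())
    print(k*30,o)
movep((.5895,.0865,.34),Rz(0));print(sense()["time_s"],sense()["position"])
P=wrist("wpost");print(sense()["joint_pos"].round(3))
c=(.5895,.0865)
print("post",fit(P,c,.02,.16,.203,.008),"top",fit(P,c,.02,.203,.22));print("flange",fit(P,c,.04,.134,.146,.03),fit(P,c,.04,.134,.146))
print("honey",fit(P,(.65,.1675),.045,.115,.14),"A",fit(P,(.53,.008),.03,.12,.14),"B",fit(P,(.513,.146),.03,.12,.14),"C",fit(P,(.67,.027),.03,.12,.14))
movep((.467,-.209,.16),Rz(0));print(sense()["time_s"],sense()["position"])
P=wrist("wshelf");c=(.467,-.209)
print("sleeve top",fit(P,c,.025,.03,.045),"rim",fit(P,c,.11,.0125,.022,.091))
E
```

```text
-180 [[0.93, 1.56], [0.66, 1.32], [0.45, 0.92], [0.52, 1.07]]
-150 [[1.21, 1.81], [0.9, 1.57], [0.57, 1.3], [0.68, 1.42]]
-120 [[1.21, 2.33], [0.9, 2.1], [0.57, 1.82], [0.68, 1.94]]
-90 [[-0.49, -2.17], [-0.45, -2.16], [0.57, 2.35], [0.68, 2.47]]
-60 [[0.34, -2.28], [0.16, -2.36], [-0.97, -2.25], [-0.88, -2.17]]
-30 [[0.42, -1.8], [0.23, -1.91], [0.13, -2.51], [0.19, -2.38]]
0 [[0.53, -1.33], [0.33, -1.49], [0.25, -2.06], [0.27, -1.9]]
30 [[0.6, -0.85], [0.41, -1.05], [0.29, -1.56], [0.32, -1.4]]
60 [[0.68, -0.37], [0.48, -0.59], [0.32, -1.07], [0.36, -0.9]]
90 [[0.75, 0.11], [0.54, -0.13], [0.33, -0.55], [0.4, -0.41]]
120 [[0.82, 0.59], [0.6, 0.33], [0.37, -0.05], [0.44, 0.09]]
150 [[0.86, 1.09], [0.63, 0.82], [0.4, 0.44], [0.48, 0.58]]
180 [[0.93, 1.56], [0.66, 1.32], [0.45, 0.92], [0.52, 1.07]]
2.9583 [0.58975442 0.08537972 0.33976448]
[ 0.343  0.364 -0.747  1.577  0.254  1.301 -2.011]
post (array([0.5912, 0.0866]), np.float64(0.0002), 144, np.float64(0.203), array([0.5977, 0.0865])) top (array([0.5922, 0.0866, 0.0053]), np.float64(0.0018), 236, np.float64(0.213), array([0.5926, 0
[... 217 characters left out ...]
honey (array([0.6524, 0.1653, 0.0226]), np.float64(0.0076), 2732, np.float64(0.1286), array([0.6528, 0.1653])) A (array([0.5337, 0.0097, 0.0159]), np.float64(0.0053), 1075, np.float64(0.135), array([0.5339, 0.0098])) B (array([0.5155, 0.1463, 0.0167]), np.float64(0.0055), 1120, np.float64(0.1353), array([0.5158, 0.1462])) C (array([0.6714, 0.0293, 0.0153]), np.float64(0.0052), 1378, np.float64(0.1347), array([0.6715, 0.0293]))
4.3833 [ 0.46848391 -0.20790796  0.16085392]
sleeve top (array([ 0.4684, -0.2083,  0.0137]), np.float64(0.0019), 742, np.float64(0.0385), array([ 0.4683, -0.2083])) rim (array([ 0.4677, -0.2083]), np.float64(0.0159), 3209, np.float64(0.0218), array([ 0.4718, -0.2086]))
```

View pics/wpost.png

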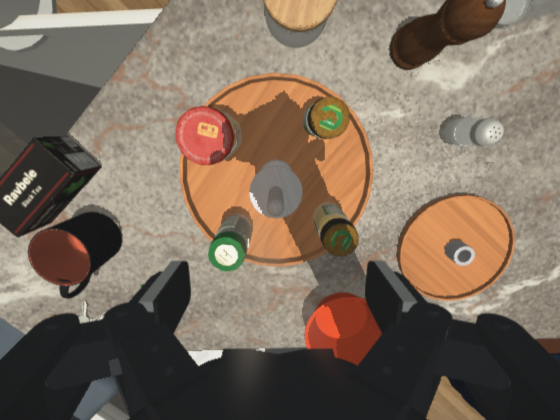

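The wrist view puts the post top at (275,205), the honey lid at (205,135) and the shelf sleeve at (461,256). The turn needed is about +127°. Next I'll centre the sleeve with two crossed grips, then re-view it to find the camera bias.

```bash
python3 - <<'E'
from rig import *
from h import *
x,y=.4684,-.2083
pr=lambda t:print(t,round(sense()["time_s"],2),sense()["position"].round(4),round(sense()["finger_gap"],4),sense()["wrist_force"].round(1))
command_gripper(.06,30)
move_l((x,y,.031),Rz(0),feed=.12);pr("down")
command_gripper(.02,30);pr("g1");command_gripper(.06)
q=sense()["joint_pos"]
move_l((x,y,.06),feed=.15)
movep((x,y,.06),Rz(np.pi/2));move_l((x,y,.031),feed=.12)
command_gripper(.02,30);pr("g2");s1=sense()["position"];command_gripper(.06)
move_l((x,y,.07),feed=.15)
movep((x,y,.16),Rz(0));sleep(.3);pr("view")
P=wrist("wshelf2")
print("sleeve top",fit(P,(x,y),.025,.03,.045),"old",fit(np.concatenate([load("wshelf")[0].reshape(-1,3)]),(x,y),.025,.03,.045))
E
```

```text
down 6.03 [ 0.469  -0.2084  0.0316] 0.0602 [-0.7  0.6 -0.2]
g1 6.39 [ 0.4688 -0.2084  0.0318] 0.0327 [-1.5  0.6  6.1]
g2 9.05 [ 0.4684 -0.2084  0.0317] 0.0325 [-1.6  0.4  6.5]
view 11.26 [ 0.4682 -0.2083  0.1596] 0.0601 [-0.2  0.1  0.1]
sleeve top (array([ 0.4703, -0.2093,  0.0137]), np.float64(0.0019), 759, np.float64(0.0387), array([ 0.4704, -0.2093])) old (array([ 0.4684, -0.2083,  0.0137]), np.float64(0.0019), 742, np.float64(0.0385), array([ 0.4683, -0.2083]))
```

```bash
python3 - <<'E'
from rig import *
from h import *
for i,yw in enumerate((0,np.pi)):
    movep((.5892,.0876,.335),Rz(yw));sleep(.4);print(sense()["time_s"],sense()["position"].round(4))
    P=wrist(f"wp{i}");c=(.5892,.0876)
    print("post",fit(P,c,.02,.16,.203,.008),"top",fit(P,c,.02,.203,.22),"flange",fit(P,c,.04,.134,.146))
    for n,j in zip("HABC",((.651,.166),(.532,.0087),(.5135,.147),(.6694,.030))):print(n,fit(P,j,.04,.12,.14)[0][:2],end=" ")
    # tray rim
E
```

```text
13.075 [0.5892 0.0871 0.3348]
post (array([0.5912, 0.0866]), np.float64(0.0002), 150, np.float64(0.203), array([0.5977, 0.0867])) top (array([0.5921, 0.0866, 0.0053]), np.float64(0.0018), 243, np.float64(0.2128), array([0.5926, 0.0866])) flange (array([0.5897, 0.0866, 0.0226]), np.float64(0.0059), 1828, np.float64(0.145), array([0.5951, 0.0865]))
H [0.6524 0.1657] A [0.5343 0.0101] B [0.5163 0.1446] C [0.6713 0.0293] 13.775 [0.5892 0.0876 0.335 ]
post (array([0.5911, 0.0866]), np.float64(0.0001), 146, np.float64(0.2028), array([0.5976, 0.0868])) top (array([0.5922, 0.0867, 0.0053]), np.float64(0.0018), 247, np.float64(0.2131), array([0.5927, 0.0867])) flange (array([0.5896, 0.0866, 0.0227]), np.float64(0.0059), 1819, np.float64(0.1457), array([0.5951, 0.0865]))
H [0.6523 0.1658] A [0.5345 0.0099] B [0.5164 0.1445] C [0.6714 0.0294]
```

```bash
python3 - <<'E'
from h import *
from rig import *
for n in("wpost","wshelf","wshelf2","wp0","wp1"):
    z=np.load(n+"0.npz");print(n,z["t"].round(4),z["R"][:,0].round(2))
print(sense()["tcp_rot"].round(2).tolist(),sense()["joint_pos"].round(2))
for z0 in(0.033,.0345):
  for n in("wshelf","wshelf2"):
    P=load(n)[0].reshape(-1,3);print(n,fit(P,(.469,-.2085),.025,z0,.045),fit(P,(.469,-.2085),.025,.015,.03,.017))
E
```

```text
wpost [0.6602 0.0847 0.4645] [-0. -1.  0.]
wshelf [ 0.5386 -0.2083  0.2858] [ 0. -1.  0.]
wshelf2 [ 0.5387 -0.209   0.2843] [-0. -1.  0.]
wp0 [0.6596 0.0865 0.4596] [-0. -1.  0.]
wp1 [0.6596 0.087  0.4597] [-0. -1.  0.]
[[1.0, 0.0, 0.0], [0.0, -1.0, 0.0], [0.0, -0.0, -1.0]] [ 0.42  0.4  -0.86  1.58  0.31  1.31 -2.06]
wshelf (array([ 0.4681, -0.2083,  0.0137]), np.float64(0.0018), 694, np.float64(0.0385), array([ 0.4682, -0.2083])) (array([ 0.4722, -0.2045]), np.float64(0.0038), 223, np.float64(0.03), array([ 0.4699, -0.2083]))
wshelf2 (array([ 0.47  , -0.2093,  0.0137]), np.float64(0.0019), 709, np.float64(0.0387), array([ 0.4702, -0.2095])) (array([ 0.4743, -0.2056]), np.float64(0.0038), 220, np.float64(0.0298), array([ 0.4718, -0.2096]))
wshelf (array([ 0.4679, -0.2083,  0.0137]), np.float64(0.0018), 671, np.float64(0.0385), array([ 0.4681, -0.2083])) (array([ 0.4722, -0.2045]), np.float64(0.0038), 223, np.float64(0.03), array([ 0.4699, -0.2083]))
wshelf2 (array([ 0.4698, -0.2093,  0.0137]), np.float64(0.0018), 677, np.float64(0.0387), array([ 0.4701, -0.2094])) (array([ 0.4743, -0.2056]), np.float64(0.0038), 220, np.float64(0.0298), array([ 0.4718, -0.2096]))
```

```bash
python3 - <<'E'
from rig import *
from h import *
pr=lambda t:print(t,round(sense()["time_s"],2),sense()["position"].round(4),round(sense()["finger_gap"],4),sense()["wrist_force"].round(1))
x,y=.4684,-.2084
movep((x,y,.1),Rz(np.pi/2));move_l((x,y,.031),feed=.15)
command_gripper(.02,80);pr("grip")
move_l((x,y,.28),feed=.25);pr("lift")
movep((.5893,.0876,.28),Rz(np.pi/2));sleep(.3);pr("above")
h=move_l((.5893,.0876,.225),feed=.06,until_force=6);pr(("down",h))
if not h:
    h=move_l((.5893,.0876,.169),feed=.05,until_force=8);pr(("seat",h))
E
```

```text
grip 16.36 [ 0.469  -0.2085  0.0324] 0.0311 [-1.4  0.3  5.9]
lift 17.51 [ 0.4672 -0.2084  0.2784] 0.0312 [ 0.4 -0.1 -4. ]
above 19.02 [0.5894 0.0864 0.28  ] 0.0311 [ 0.2  0.1 -4.3]
('down', False) 20.09 [0.5896 0.0878 0.2255] 0.031 [ 0.2 -1.3 -3.8]
('seat', True) 21.06 [0.589  0.0875 0.1725] 0.0309 [-0.5 -1.2  4.3]
```

```bash
python3 - <<'E'
from rig import *
from h import *
pr=lambda t:print(t,round(sense()["time_s"],2),sense()["position"].round(4),round(sense()["finger_gap"],4),sense()["wrist_force"].round(1))
Y=np.pi/3
command_gripper(.065,40);move_l((.5893,.0876,.27),feed=.2);pr("off")
movep((.652,-.179,.23),Rz(Y));sleep(.3);pr("view")
P=wrist("wsalt")
print(sense()["tcp_rot"][:,0].round(2),fit(P,(.652,-.179),.03,.01,.068,.022),fit(P,(.652,-.179),.03,.076,.1))
im,d=camera("side");p=camera_params("side");cv2.imwrite("pics/side1.png",im[100:380,120:460,::-1].repeat(2,0).repeat(2,1))
P=cloud(im,d,p["K"],p["rotation"],p["position"]).reshape(-1,3)
c=(.5893,.0876);m=np.hypot(P[:,0]-c[0],P[:,1]-c[1]);k=(m>.03)&(m<.085)&(P[:,2]>.12)&(P[:,2]<.18);q=P[k]
print("board plane",np.median(q[:,2]),np.linalg.lstsq(np.c_[q[:,:2]-c,np.ones(len(q))],q[:,2],rcond=None)[0])
E
```

```text
off 22.13 [0.5888 0.0871 0.269 ] 0.065 [ 0.2 -0.  -1.6]
view 23.51 [ 0.6522 -0.1776  0.2304] 0.0646 [-0.4 -0.6  0.1]
[0.5  0.87 0.  ] (array([ 0.6536, -0.1838]), np.float64(0.0018), 475, np.float64(0.0679), array([ 0.6615, -0.1685])) (array([ 0.6559, -0.1792,  0.0115]), np.float64(0.004), 971, np.float64(0.092), array([ 0.6562, -0.1787]))
board plane 0.1474332148066752 [0.00324681 0.00076202 0.14750028]
```

View pics/side1.png

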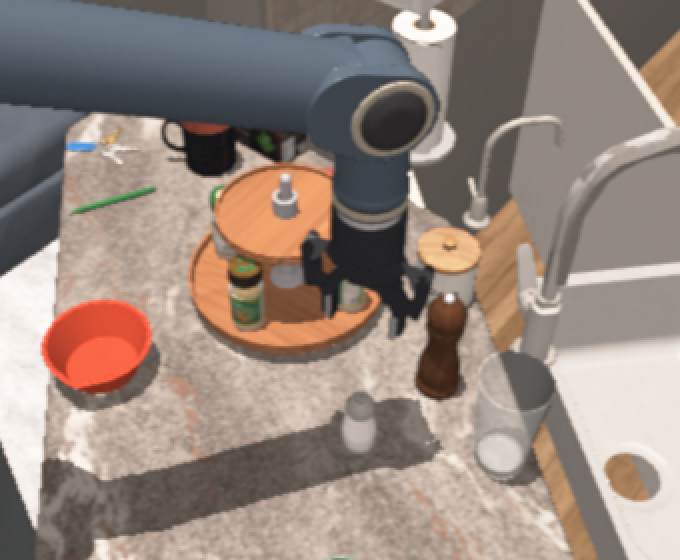

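The shelf is seated and level: its board top measures 147.5 mm at the carousel, about (285,215) in the crop. The salt stands at about (358,420). Next I'll pick it up and place it.

```bash
python3 - <<'E'
from rig import *
from h import *
pr=lambda t:print(t,round(sense()["time_s"],2),sense()["position"].round(4),round(sense()["finger_gap"],4),sense()["wrist_force"].round(1))
Y=np.pi/3;x,y=.654,-.181
move_l((x,y,.12),Rz(Y),feed=.2);h=move_l((x,y,.055),feed=.12,until_force=5);pr(h)
command_gripper(.03,35);pr("grip");g=sense()["position"][2]
move_l((x,y,.3),feed=.25);pr("lift")
a=(.5593,.0356)
movep((*a,.26),Rz(Y));sleep(.3);pr("above")
h=move_l((*a,g+.146),feed=.05,until_force=3);pr(("placed",h,g))
sleep(.2);command_gripper(.062);pr("open")
move_l((*a,.30),feed=.15);print(sense()["joint_pos"].round(2),sense()["tcp_rot"][:,0].round(2))
movep((.5893,.0876,.34),Rz(Y));sleep(.3);pr("view")
P=wrist("wfin");c=(.5893,.0876)
print("post",fit(P,c,.016,.182,.205,.008),"salt",fit(P,a,.035,.225,.25),fit(P,a,.035,.16,.215,.022))
print(sense()["joint_pos"].round(2))
E
```

```text
False 25.0 [ 0.6545 -0.1808  0.0554] 0.0649 [-0.1 -0.   0.2]
grip 25.37 [ 0.6546 -0.1809  0.0564] 0.0376 [-0.4 -0.4  5.8]
lift 26.5 [ 0.6531 -0.1812  0.2981] 0.0374 [-0.8 -0.3 -2.1]
above 27.75 [0.5598 0.0346 0.2599] 0.0375 [ 0.8 -0.2 -1.7]
('placed', True, np.float64(0.0564332582497547)) 28.79 [0.5587 0.0348 0.2037] 0.0373 [-0.2 -1.9  4.6]
open 29.35 [0.5578 0.0351 0.2025] 0.0618 [0.1 0.2 0.6]
[ 0.65  0.42 -1.05  1.7   0.38  1.25 -1.01] [ 0.5   0.87 -0.  ]
view 30.84 [0.589  0.0864 0.3392] 0.062 [ 0.3 -0.5  0.4]
post (array([0.5912, 0.0867]), np.float64(0.0002), 88, np.float64(0.2048), array([0.5941, 0.0923])) salt (array([0.5617, 0.0381, 0.011 ]), np.float64(0.0038), 1080, np.float64(0.2397), array([0.5623, 0.0391])) (array([0.5585, 0.0326]), np.float64(0.0019), 949, np.float64(0.215), array([0.5676, 0.0481]))
[ 0.52  0.45 -1.04  1.57  0.4   1.35 -1.09]
```

View pics/wfin.png

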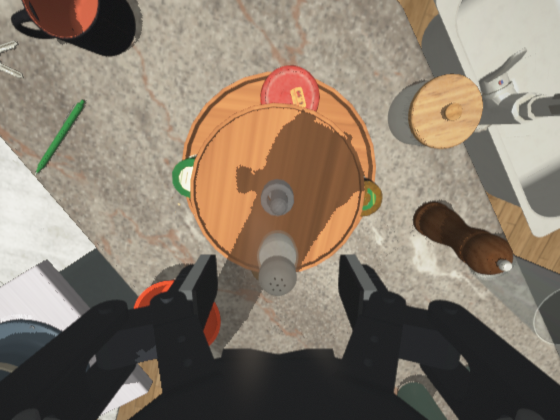

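The salt stands upright at about (278,272), roughly 60 mm from the post at (277,198). The honey lid is at (290,90). Next I'll grip the post and turn it with joint 7 only.

```bash
python3 - <<'E'
from rig import *
from h import *
pr=lambda t:print(t,round(sense()["time_s"],2),sense()["position"].round(4),round(sense()["finger_gap"],4),sense()["wrist_force"].round(1),sense()["ft_torque"].round(2),round(sense()["gripper_force"]))
Y=np.pi/3;c=(.590,.0872)
command_gripper(.05)
h=move_l((*c,.200),Rz(Y),feed=.1,until_force=6);pr(("down",h))
command_gripper(.005,100);sleep(.2);pr("grip")
q0=np.array(sense()["joint_pos"]);n=8;d=np.radians(127.1)
for i in range(1,n+1):
    q=q0.copy();q[6]+=d*i/n;move_joints(q);pr(i)
sleep(.3);P=wrist("wturn");np.save("wturn.npy",P)
ax=(.5893,.0872)
print("rot",sense()["tcp_rot"][:,0].round(3))
m=(P[:,2]>.115)&(P[:,2]<.132)&(np.hypot(P[:,0]-.49,P[:,1]-.087)<.06);print(m.sum(),P[m].mean(0) if m.any() else 0)
for n_ in("side","scene"):
    im,dd=camera(n_);p=camera_params(n_);np.savez(n_+"t0.npz",im=im,d=dd,K=p["K"],t=p["position"],R=p["rotation"]);cv2.imwrite(f"pics/{n_}t.png",im[:,:,::-1])
E
```

```text
('down', False) 32.72 [0.5904 0.0874 0.2007] 0.05 [-0.3 -0.8  0.2] [ 0.05 -0.01  0.  ] 0
grip 33.35 [0.5902 0.0872 0.2006] 0.0127 [-1.7 -1.3  4.5] [-0.18  0.24 -0.01] 98
1 33.72 [0.5906 0.0881 0.2007] 0.0128 [ 1.8  2.7 -0.1] [ 0.65 -0.38  0.02] 98
2 34.08 [0.5904 0.088  0.2007] 0.0131 [ 1.1  3.3 -0. ] [ 0.81 -0.3  -0.06] 98
3 34.45 [0.5906 0.0871 0.2007] 0.0129 [1.5 1.9 0.2] [ 0.34 -0.53 -0.03] 98
4 34.82 [0.5904 0.0876 0.2008] 0.0129 [2.  2.9 0.1] [ 0.69 -0.58  0.05] 98
5 35.18 [0.5909 0.0871 0.2008] 0.0131 [4.6 2.3 0.2] [ 0.46 -1.01  0.01] 98
6 35.55 [0.5918 0.0869 0.2008] 0.013 [ 7.5  2.6 -1.7] [ 0.45 -1.58 -0.01] 98
7 35.92 [0.5922 0.0873 0.2009] 0.0126 [ 8.   3.8 -2.9] [ 0.62 -1.74 -0.01] 98
8 36.28 [0.5915 0.0877 0.201 ] 0.0127 [ 6.4  2.6 -0.7] [ 0.84 -1.26 -0.01] 99
rot [-0.993 -0.117 -0.004]
670 [0.48837626 0.04836544 0.13143379]
```

View pics/wturn.png

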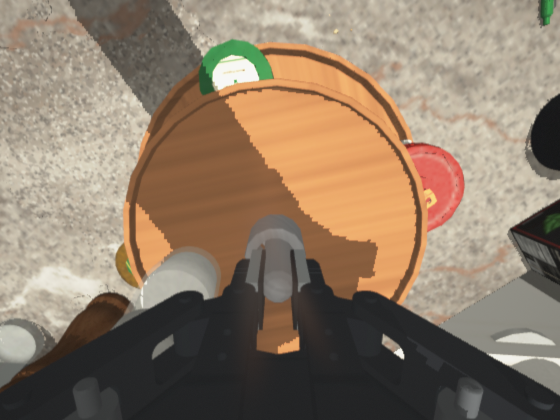

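View pics/sidet.png

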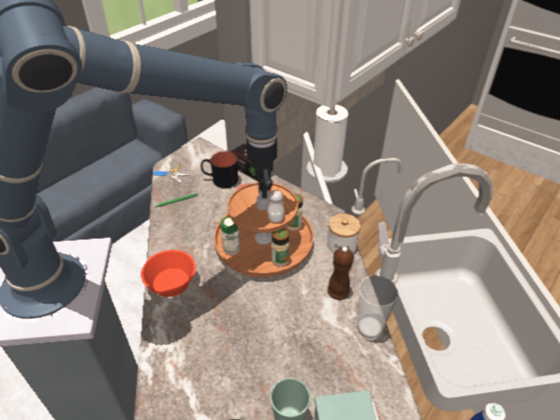

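The wrist view shows the honey lid at about (432,187), on the +y side, and the salt at about (185,275). So the post slipped in the grip and the tray turned only part of the way. I'll measure the angles.

```bash
cat >> h.py <<'E'
AX=np.array((.5896,.0870))
def ang(p): return np.degrees(np.arctan2(p[1]-AX[1],p[0]-AX[0])).round(1)
def honey(npz):
    P,im=load(npz);h=cv2.cvtColor(im,cv2.COLOR_RGB2HSV)
    red=((h[...,0]<8)|(h[...,0]>172))&(h[...,1]>120)
    r=np.hypot(P[...,0]-AX[0],P[...,1]-AX[1])
    p=P[red&(P[...,2]>.112)&(P[...,2]<.132)&(r<.15)]
    if len(p)<20:return len(p)
    # lid centre at r=.1: choose angle so that rms edge matches: use outermost points
    a=np.degrees(np.unwrap(np.arctan2(p[:,1]-AX[1],p[:,0]-AX[0])))
    return len(p),p.mean(0).round(4),"ang mean",a.mean().round(1),"mid",((np.percentile(a,1)+np.percentile(a,99))/2).round(1)
E
python3 - <<'E'
from h import *
from rig import *
for n in("wpost","wfin","wturn","sidet","scenet"):print(n,honey(n))
for n in("wturn","sidet","scenet"):
    P=load(n)[0].reshape(-1,3)
    r=np.hypot(P[:,0]-AX[0],P[:,1]-AX[1]);p=P[(P[:,2]>.16)&(P[:,2]<.245)&(r>.03)&(r<.09)]
    b=np.degrees(np.arctan2(p[:,1]-AX[1],p[:,0]-AX[0]));print(n,len(p),np.histogram(b,bins=np.arange(-180,181,20))[0])
    g=P[(P[:,2]>.115)&(P[:,2]<.14)&(r>.094)&(r<.13)];bb=np.degrees(np.arctan2(g[:,1]-AX[1],g[:,0]-AX[0]))
    hh=np.histogram(bb,bins=np.arange(-180,181,10));print({int(e):int(k) for e,k in zip(hh[1],hh[0]) if k>5})
print(sense()["joint_pos"][6],sense()["wrist_force"])
E
```

```text
wpost (2201, array([0.6522, 0.1662, 0.1253]), 'ang mean', np.float64(51.7), 'mid', np.float64(51.4))
wfin (1529, array([0.657 , 0.1758, 0.1255]), 'ang mean', np.float64(52.9), 'mid', np.float64(52.2))
wturn (2470, array([0.5442, 0.1913, 0.1254]), 'ang mean', np.float64(113.7), 'mid', np.float64(112.8))
sidet 7
scenet (79, array([0.5588, 0.195 , 0.1223]), 'ang mean', np.float64(105.5), 'mid', np.float64(107.9))
wturn 8586 [   0    0    0  378 1558 4073  198    0    0    0    0    0  216  930
 1233    0    0    0]
{-180: 51, -170: 1117, -160: 1273, -150: 297, -80: 219, -70: 281, 90: 183, 100: 913, 110: 1159, 120: 750}
sidet 454 [  0   0   0   5  45 325  79   0   0   0   0   0   0   0   0   0   0   0]
{-170: 48, -160: 78, -150: 49, -90: 16, -80: 83, -70: 65, -60: 8, 10: 42, 20: 24, 110: 10}
scenet 373 [  0   0   0   0   3  77 260   1   0   0   0   0  18   5   8   1   0   0]
{-80: 31, -70: 55, -60: 33, 0: 8, 10: 56, 20: 55, 30: 9, 90: 29, 100: 29, 110: 28}
1.0226508405979322 [ 6.52684726  4.11551928 -1.05923546]
```

```bash
python3 - <<'E'
from rig import *
from h import *
pr=lambda t:print(t,round(sense()["time_s"],2),sense()["position"].round(4),round(sense()["finger_gap"],4),sense()["wrist_force"].round(1),sense()["ft_torque"].round(2),round(sense()["gripper_force"]),sense()["joint_pos"][6].round(2))
c=(.5894,.0874)
command_gripper(.024);p=sense()["position"];pr("open")
move_l((p[0],p[1],.29),feed=.2)
q=np.array(sense()["joint_pos"]);q[6]-=np.radians(79);move_joints(q);sleep(.2)
P=wrist("wre");print(honey("wre"),sense()["tcp_rot"][:,0].round(2))
r=np.hypot(P[:,0]-AX[0],P[:,1]-AX[1]);g=P[(P[:,2]>.222)&(P[:,2]<.245)&(r<.09)]
print("salt",len(g),g.mean(0),ang(g.mean(0)),"post",fit(P,c,.016,.182,.205,.008))
E
```

```text
open 37.0 [0.5892 0.0862 0.2   ] 0.024 [-0.4 -0.2 -0. ] [-0.02 -0.04  0.01] 0 1.03
(2060, array([0.5486, 0.1889, 0.1255]), 'ang mean', np.float64(112.0), 'mid', np.float64(111.3)) [-0.31  0.95 -0.  ]
salt 1208 [0.61331909 0.03751795 0.23378482] -64.4 post (array([0.591 , 0.0868]), np.float64(0.0002), 155, np.float64(0.205), array([0.5889, 0.0928]))
```

View pics/wre.png

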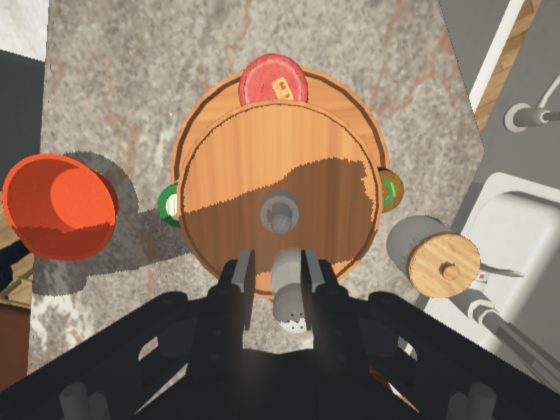

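The salt is still upright at about (289,290), and the honey lid is at (273,82), at about 111.5°. Next I'll regrip at 120 N and turn slowly.

```bash
python3 - <<'E'
from rig import *
from h import *
pr=lambda t:print(t,round(sense()["time_s"],2),sense()["position"].round(4),round(sense()["finger_gap"],4),sense()["wrist_force"].round(1),sense()["ft_torque"].round(2),round(sense()["gripper_force"]),sense()["joint_pos"][6].round(2))
c=(.5896,.0873)
command_gripper(.045);q=np.array(sense()["joint_pos"]);q[6]+=np.radians(7);move_joints(q)
move_l((*c,.25),feed=.15)
h=move_l((*c,.200),feed=.1,until_force=6);pr(("down",h))
command_gripper(.003,120);sleep(.2);pr("grip")
q=np.array(sense()["joint_pos"]);d=np.radians(68.5);n=40;t0=sense()["time_s"]
for i in range(n):
    q[6]+=d/n;move_joints(q)
    if i==0:
        T=sense()["time_s"]-t0;ex=max(0,.11-T)
        print("step",T)
    sleep(ex) if ex else None
    if i%8==7:pr(i)
sleep(.3)
P=wrist("wt2");print(honey("wt2"),sense()["tcp_rot"][:,0].round(3));pr("end")
E
```

```text
('down', False) 40.74 [0.5899 0.0876 0.2003] 0.045 [ 0.   0.1 -0.4] [ 0.03 -0.04  0.03] 0 -0.23
grip 41.35 [0.5904 0.0877 0.2012] 0.0124 [ 0.2 -0.8  5.4] [-0.   -0.14 -0.06] 118 -0.23
step 0.25
7 43.35 [0.5904 0.0877 0.2012] 0.0123 [ 0.3 -0.3  2.6] [ 0.03 -0.    0.01] 118 0.01
15 45.35 [0.5904 0.0877 0.2012] 0.0121 [-1.1 -0.7  3.3] [-0.03  0.16  0.03] 118 0.25
23 47.35 [0.5904 0.0877 0.2012] 0.0121 [-1.5 -1.1  4.5] [-0.07  0.38 -0.  ] 119 0.49
31 49.35 [0.5904 0.0877 0.2012] 0.012 [-2.7 -1.7  4.1] [-0.22  0.54  0.02] 119 0.73
39 51.35 [0.5904 0.0876 0.2011] 0.0126 [-2.6 -1.2  5.2] [-0.18  0.57  0.06] 119 0.97
(4239, array([0.4797, 0.0843, 0.1256]), 'ang mean', np.float64(-178.6), 'mid', np.float64(-179.0)) [-0.998 -0.061 -0.002]
end 51.7 [0.5904 0.0876 0.2012] 0.0124 [-2.7 -1.4  4.8] [-0.21  0.55  0.08] 119 0.97
```

```bash
python3 - <<'E'
from h import *
P,im=load("wt2");h=cv2.cvtColor(im,cv2.COLOR_RGB2HSV)
r=np.hypot(P[...,0]-.590,P[...,1]-.087)
m=((h[...,0]<8)|(h[...,0]>172))&(h[...,1]>120)&(P[...,2]>.118)&(P[...,2]<.132)&(r<.15)
q=P[m][:,:2];hull=cv2.convexHull(q.astype(np.float32))[:,0];hull=hull[hull[:,0]<.485]
print("lid circle",circ(hull),circ(hull,.0325), q[:,1].min(),q[:,1].max())
m2=(r>.1)&(r<.137)&(P[...,2]>.115)&(P[...,2]<.14);g=P[m2];a=np.degrees(np.arctan2(g[:,1]-.087,g[:,0]-.59))
for lo,hi in((60,120),(-120,-60)):
    k=(a>lo)&(a<hi);print(lo,k.sum(),g[k].mean(0) if k.any() else 0)
# tray rim and shelf rim circles in the same image
m3=(P[...,2]>.035)&(P[...,2]<.045)&(r>.125)&(r<.15);print("tray rim",m3.sum(),circ(P[m3][:,:2],.138))
m4=(P[...,2]>.151)&(P[...,2]<.16)&(r>.08)&(r<.1);print("shelf rim",m4.sum(),circ(P[m4][:,:2],.091))
m5=(P[...,2]>.222)&(P[...,2]<.245)&(r>.03)&(r<.09);print("salt",m5.sum(),P[m5].mean(0) if m5.any() else 0)
E
```

```text
lid circle (array([0.49106033, 0.08561623, 0.03155664]), np.float64(0.00019191309492805374)) (array([0.49224148, 0.08576254]), np.float64(0.0003640321971980772)) 0.053770343154148935 0.11643815583982392
60 1047 [0.58474577 0.19626411 0.13168069]
-120 1046 [ 0.58870574 -0.02466263  0.13249655]
tray rim 2459 (array([0.59381611, 0.08667396]), np.float64(0.0018024593715627944))
shelf rim 5894 (array([0.59286446, 0.08552654]), np.float64(0.0015700335101522123))
salt 4805 [0.587219   0.08678012 0.23972583]
```

View pics/wt2.png

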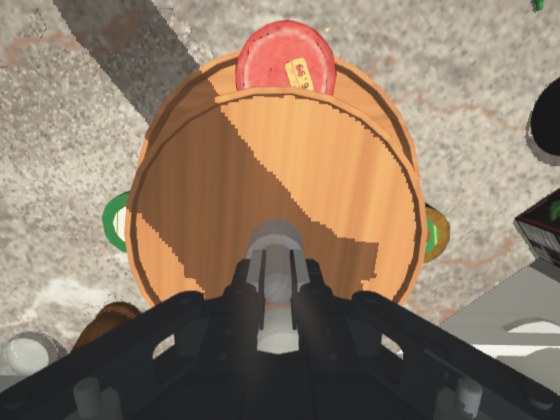

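The honey lid is at (286,60), straight in front of the post at (275,250). Its fitted centre is within about 1 mm (0.6°) of the front line. I'll check the salt once before handing in.

```bash
python3 - <<'E'
from rig import *
import cv2,numpy as np
a=camera("side")[0][150:300,180:380,::-1];b=camera("scene")[0][130:280,190:390,::-1]
cv2.imwrite("pics/end.png",cv2.resize(np.hstack([a,b]),(800,300),interpolation=cv2.INTER_CUBIC))
print(sense()["time_s"],sense()["gripper_force"],sense()["wrist_force"])
E
```

```text
51.8 118.70659047001027 [-2.28780352 -0.74903656  5.41599065]
```

View pics/end.png

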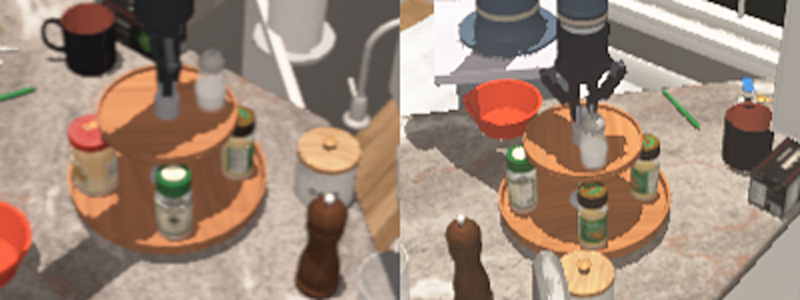

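The salt is upright on the shelf, at (210,85) on the left and (592,140) on the right. The honey is at the front, at (95,155) on the left, and the post is still gripped.

```bash
python3 -c "
from rig import *
print(finish_job())"
```

```text
the job is handed in; nothing more can be done
None
```

I handed the job in at about 52 s: the shelf is fully seated, the salt stands upright on it, and the honey is at the front within about 1 mm, with the post still gripped (it slipped in the first turn, so I regripped and turned it slowly).

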